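# Fetch purge plugs from an interlocked chest and stop the necks of a vessel cover

## Robot

A 6-joint arm with a two-finger parallel gripper is mounted at the origin on the work surface. World frame = base frame: x ahead of the robot, y to its left, z up, the work surface at z = 0. Lengths are in m, angles in rad, forces in N, time in s.
With the tool pointing down it reaches from about 0.225 to 0.875 m from the base axis. Payload 3.4 kg.
Tool frame: the origin (TCP) lies at the very end of the fingers, on their centre line; the grasp point (between the pads) lies 19 mm behind it; z points along the fingers, y is the line along which they close (so a half turn about z gives the same grasp; the last joint's range is limited). The gripper opens to 85 mm and grips with 20 to 120 N. Pads are 22 mm wide; open, the fingers measure 114 mm over their backs; the gripper's body (76 mm by 85 mm) begins 54 mm behind the grasp point. The pads swing forward as they close: fully open they stand 13 mm farther back than shut.
Start: joints at [-1.408, 0.276, 1.505, -0, 1.361, -0.121], TCP at [0.161, -0.552, 0.231] pointing down, gripper open.
Joint ranges: [-2.89, 2.89], [-0.75, 2.08], [0.22, 2.7], [-1.18, 4.32], [0.11, 2.71], [-2.7, 2.7]. Speed limits (rad/s): [2.57, 2.57, 3.14, 3.14, 3.14, 3.14].

## Interface

Orientations are given as a unit quaternion [w, x, y, z].
In Python, from rig import get_state, optics, sign_off gives the robot as it stands.
- The arm moves only by the tool send_rows, never from a script. Its argument "increments" is a list of rows, each an object with "gripper": the gripper's target within -1 to 1 (shut at 1, half-way at 0, fully open at -1); "linear": the shift along the world's x, y, z in m, a list of three; "delta_rot": the turn, a rotation vector about the world's x, y, z in rad, a list of three. In form: [{"gripper": gripper, "linear": [dx, dy, dz], "delta_rot": [rx, ry, rz]}, ...]. A call has 1 to 8 rows; each row is the pose to reach, as a shift and turn from the pose commanded when the call began; what a row does not reach only later rows make up. A row lasts 1/10 s, in which the tool goes at most 50 mm and 8.59 degrees, less where a joint would pass 70% of its speed; a pose out of reach is approached as far as the arm can. A call with a gripper value outside its range is refused whole. The fingers move at their own pace and stop on an object; "newtons" is the grip in N (left out, the last holds). Time passes only in rows, so rows that repeat a pose let the fingers close. It gives the time, the measured TCP pose, the force, the opening and the grip force at its end, in the units of the state.
- get_state(): the state, without advancing time (a new reading comes with each control period).
- optics.get_image(name): name is "side" or "top"; returns a dict with "pixels" (420x560x3 uint8, blue, green, red), "K" (3x3 intrinsics, pixels), "rvec" (rotation vector, rad) and "tvec" (3), from world to camera coordinates, as OpenCV has them. Camera axes: x right, y down, z forward; pixel columns grow to the right and rows downward; lengths in m; the calibration is good to about 2 mm. A picture is of the moment at which its call begins. There is no depth.
- sign_off(): hands the job in; it is judged then, once.
The state is a dict: "clock": time; "qpos": joint angles; "qd": joint speeds; "effort": joint torques, N m; "position": TCP position; "ee_rot": TCP orientation; "contact_force": force on the tool from outside, world axes, zero at the start; "moment": the same for the moment, N m; "width": finger opening in m; "gripper_force": force on a finger pad.
Only numpy, scipy, OpenCV 4.12 (cv2) and the standard library are available. Lean on these libraries where they do the work, as an engineer would, in place of code of your own. Each camera call takes 0.05 s, during which the arm holds its last target. There are 200 camera calls.

## Task

Put the roll of tape away in the open left drawer of the bench chest and shut that drawer fully, because the chest's interlock lets only one drawer open at a time. Then pull the right drawer well out, take every tapered purge plug from it and set each one fully down into a neck of its own on the stainless vessel cover, and shut the right drawer fully. Do not disturb the spray can or the brush.

Things in the scene. Friction and masses are not known exactly. Their poses are not given: they have to be found in the camera images.
- chest_front (a point): Low blue steel bench chest, fixed, 280 mm deep (x), 400 wide (y), 105 high, with two equal drawers side by side; blue drawer fronts 196 mm wide, 15 thick, top edge 99 mm above the bench. This point is the middle of the front edge of its top. Its -x is the way it faces and its drawers open; z up.
- left_drawer (a joint): How far the left drawer (+y side) is pulled out, m: 0 shut, 0.15 fully out; it starts out. Slides with about 1 N friction plus 5 N per m/s and stays where it is left. Interlock: while one drawer is out more than about 5 mm, the other is blocked and gives only some 6 mm; shut one fully and the other comes freely.
- right_drawer (a joint): How far the right drawer (-y side) is pulled out, m: 0 shut, 0.15 fully out; it starts shut. Same friction and interlock as the left one. The plugs stand on its floor and ride along with it.
- left_drawer_handle (a point): Middle of the left drawer's round bar handle (horizontal, 11 mm thick, 90 long, 35 mm out from the drawer front, 68 above the bench); moves with the drawer. x points into the chest (push shut along +x), y along the bar, z up. Drawer inside from here: x +56 to +288 mm, y -78 to +78, floor 48 mm below, walls 44 high; with the drawer out by q the chest covers what lies beyond x = q + 35 mm.
- right_drawer_handle (a point): Middle of the right drawer's handle bar, same sizes and axes as the left one; moves with the drawer.
- roll_center (a point): Centre of the loose roll of masking tape, lying flat on the bench: a ring 84 mm outside, 56 mm inside (wall 14 mm thick), 24 mm high, 90 g; its centre is 12 mm above what it lies on. z is its axis.
- plug1_center (a point): Tapered purge plug, 64 mm high, 60 g: black rubber taper 28 mm high (29 mm diameter at the foot, 37 at its top), round flange 54 mm diameter, 6 thick, then a brass stem 18 mm diameter, 30 high, to grip it by. This point is half-way up: 32 mm above the foot, 4 above the flange's underside, 32 below the stem's top. z is its axis, to the stem. Stands stem up in the right drawer. None if absent.
- plug2_center (a point): Another plug like plug1. None if absent.
- plug3_center (a point): Another plug like plug1. None if absent.
- plug4_center (a point): Another plug like plug1. None if absent.
- neck1 (a point): Centre of the rim of one of four open necks on the fixed stainless vessel cover (disc 230 mm diameter, 12 thick, flat on the bench). An upright tube 50 mm outside, 42 inside, 40 deep, rim 52 mm above the bench; necks stand 96 mm apart in a square. z up. Any plug fits any neck; fully set, its flange lies on the rim and the plug's centre is 4 mm above this point.
- neck2 (a point): Rim centre of the second neck, like neck1.
- neck3 (a point): Rim centre of the third neck, like neck1.
- neck4 (a point): Rim centre of the fourth neck, like neck1.
- spray: Bystander: grey spray can with a white cap, 56 mm diameter, 150 mm high, standing on the bench between chest and cover; origin at the centre of its underside.
- wire_brush: Bystander: brush with a wooden handle lying on the bench beyond the cover, on the robot's right; origin at its underside.

How it is judged:
On the way, in this order (a step that is already met when the one before it is completed fails the run):
1. the roll of tape is inside the left drawer and that drawer is shut (within 5 mm) (x of roll_center in the frame of left_drawer_handle between 0.056 and 0.288 m and y of roll_center in the frame of left_drawer_handle between -0.078 and 0.078 m and z of roll_center in the frame of left_drawer_handle between -0.048 and 0 m and value of joint left_drawer below 0.005 m), for 0.2 s.
2. the right drawer is pulled out by 100 mm or more while the left one stays shut (value of joint left_drawer below 0.005 m and value of joint right_drawer above 0.1 m), for 0.2 s.
3. every plug is seated in a neck (angle between each of plug1_center, plug2_center, plug3_center, plug4_center's own z axis and vertical below 0.1 rad and ((horizontal distance between plug1_center and neck1 below 0.005 m and z of plug1_center in the frame of neck1 between 0.001 and 0.007 m) or (horizontal distance between plug1_center and neck2 below 0.005 m and z of plug1_center in the frame of neck2 between 0.001 and 0.007 m) or (horizontal distance between plug1_center and neck3 below 0.005 m and z of plug1_center in the frame of neck3 between 0.001 and 0.007 m) or (horizontal distance between plug1_center and neck4 below 0.005 m and z of plug1_center in the frame of neck4 between 0.001 and 0.007 m)) and ((horizontal distance between plug2_center and neck1 below 0.005 m and z of plug2_center in the frame of neck1 between 0.001 and 0.007 m) or (horizontal distance between plug2_center and neck2 below 0.005 m and z of plug2_center in the frame of neck2 between 0.001 and 0.007 m) or (horizontal distance between plug2_center and neck3 below 0.005 m and z of plug2_center in the frame of neck3 between 0.001 and 0.007 m) or (horizontal distance between plug2_center and neck4 below 0.005 m and z of plug2_center in the frame of neck4 between 0.001 and 0.007 m)) and ((horizontal distance between plug3_center and neck1 below 0.005 m and z of plug3_center in the frame of neck1 between 0.001 and 0.007 m) or (horizontal distance between plug3_center and neck2 below 0.005 m and z of plug3_center in the frame of neck2 between 0.001 and 0.007 m) or (horizontal distance between plug3_center and neck3 below 0.005 m and z of plug3_center in the frame of neck3 between 0.001 and 0.007 m) or (horizontal distance between plug3_center and neck4 below 0.005 m and z of plug3_center in the frame of neck4 between 0.001 and 0.007 m)) and ((horizontal distance between plug4_center and neck1 below 0.005 m and z of plug4_center in the frame of neck1 between 0.001 and 0.007 m) or (horizontal distance between plug4_center and neck2 below 0.005 m and z of plug4_center in the frame of neck2 between 0.001 and 0.007 m) or (horizontal distance between plug4_center and neck3 below 0.005 m and z of plug4_center in the frame of neck3 between 0.001 and 0.007 m) or (horizontal distance between plug4_center and neck4 below 0.005 m and z of plug4_center in the frame of neck4 between 0.001 and 0.007 m))), for 0.2 s.
At the end, for the whole second after the job is handed in: Both drawers are shut to within 5 mm, the roll of tape is inside the left drawer, and every plug that is present sits in a neck of its own: flange on the rim to within 3 mm, axis within 5 mm of the neck's and within 0.1 rad of upright (all of step 1 and all of step 3 and value of joint right_drawer below 0.005 m); the robot touches nothing.
It fails at once if the spray can is moved by more than 30 mm (distance of spray from where it was at the start of the episode above 0.03 m).
It fails at once if the wire brush is moved by more than 30 mm (distance of wire_brush from where it was at the start of the episode above 0.03 m).
Of plug1, plug2, plug3, plug4 only 3 to 4 are there at a start; the rules pass over those that are not, and their reading is None.
At some moment in a run one of roll may be knocked a few centimetres aside while the robot is not near it.
It also fails if it takes over 210 s, if anything falls off the work surface, if the arm or the gripper's body presses on something with over 40 N, if the wrist force passes 120 N, or if a joint passes its speed limit or range.

## Working session

There is one attempt and no reset: what is moved stays moved. The work goes in short steps, Python scripts to look and compute and a tool call to move; the robot and the scene stay as the last step left them, time stands still between calls to the robot, and variables do not carry over. Pictures are saved under pics/ and viewed, at most 14 in all, crops included, and the job is handed in when it is done.

Besides the shell and the picture viewer there is one more tool, called after "Emit:" as name(argument=value, ...) on one line, values as JSON. send_rows: Moves the arm, as the interface text tells. Its arguments: {"type":"object","properties":{"increments":{"type":"array"},"newtons":{"type":"number"}},"required":["increments"]}

```bash
mkdir -p pics; cat > h.py <<'E'
import sys; sys.path.insert(0,'.')
import numpy as np, cv2
from rig import get_state, optics, sign_off
def grab(n,save=None):
    d=optics.get_image(n); d['img']=np.array(d['pixels'],dtype=np.uint8)
    if save: cv2.imwrite('pics/'+save,d['img'])
    d['R']=cv2.Rodrigues(np.array(d['rvec'],float))[0]; d['t']=np.array(d['tvec'],float).ravel(); d['K']=np.array(d['K'],float)
    return d
def cast(d,u,v,z):
    r=d['R'].T@np.linalg.solve(d['K'],[u,v,1.]); c=-d['R'].T@d['t']
    return c+r*(z-c[2])/r[2]
def proj(d,p):
    q=d['K']@(d['R']@np.array(p,float)+d['t']); return q[:2]/q[2]
E
python3 - <<'E'
from h import *
for n in('top','side'):
    d=grab(n,n+'0.png'); print(n,-d['R'].T@d['t'],d['K'][0,0])
print(get_state())
E
```

```text
top [ 0.48651022 -0.05793226  1.18326472] 458.8344987382075
side [ 0.20634034 -0.65234013  0.54124798] 385.7168825069975
{'clock': 0.1, 'qpos': array([-1.40795599e+00,  2.76555361e-01,  1.50605324e+00,  9.09189910e-06,
        1.36073702e+00, -1.20989979e-01]), 'qd': array([ 1.08066006e-05, -2.40721754e-03, -4.08312622e-03,  8.94937696e-04,
        8.25702017e-04,  8.23099098e-04]), 'effort': array([ 1.36210030e-03, -4.17699802e+01, -2.46404904e+01, -1.47180108e-04,
        5.77010738e-03, -1.39098614e-05]), 'position': array([ 0.16094104, -0.55149137,  0.23049416]), 'ee_rot': array([-8.76388602e-04,  9.89946688e-01,  1.41438279e-01, -1.38950998e-05]), 'contact_force': array([ 0.37158717,  0.24890539, -0.65962321]), 'moment': array([ 0.03818428, -0.03665989, -0.03831088]), 'gripper_force': 0.0, 'width': 0.0852871693882668}
```

View pics/top0.png

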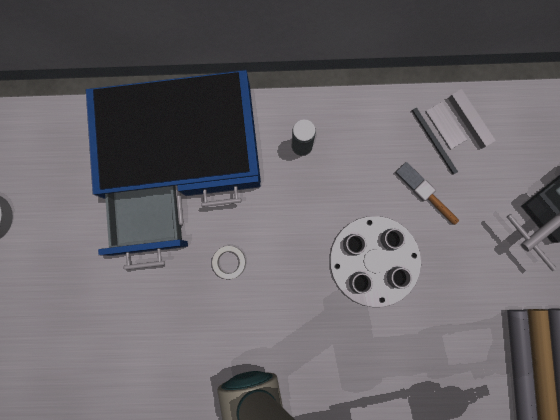

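View pics/side0.png

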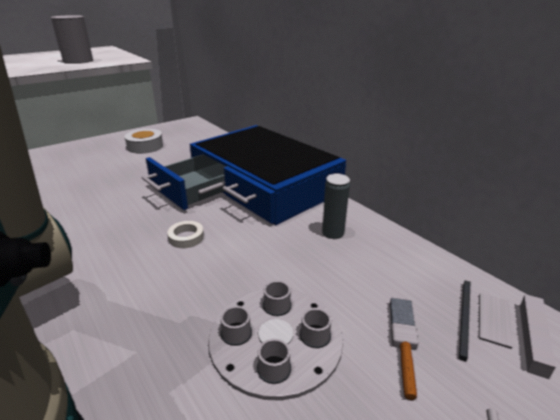

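Top view: chest upper left with the left drawer out (handle ≈(144,262)), right handle ≈(221,200), roll ≈(228,262), can ≈(303,135), cover ≈(376,261) with necks ≈(355,244),(393,239),(361,283),(400,277). Side view agrees; the dish at its far left isn't part of the job.

```bash
python3 - <<'E'
from h import *
im=cv2.imread('pics/top0.png')
a=cv2.resize(im[165:290,85:265],None,fx=3,fy=3,interpolation=cv2.INTER_CUBIC)
b=cv2.resize(im[210:312,325:425],None,fx=5,fy=5,interpolation=cv2.INTER_CUBIC)
cv2.imwrite('pics/a.png',a); cv2.imwrite('pics/b.png',b)
d=grab('top')
for u,v,z,n in[(228.5,262.5,.024,'roll'),(303,128,.15,'can'),(376,261,.012,'cover')]: print(n,cast(d,u,v,z))
E
```

```text
roll [0.48734894 0.08682412 0.024     ]
can [ 0.79108735 -0.10658614  0.15      ]
cover [ 0.4801248  -0.28464377  0.012     ]
```

View pics/a.png

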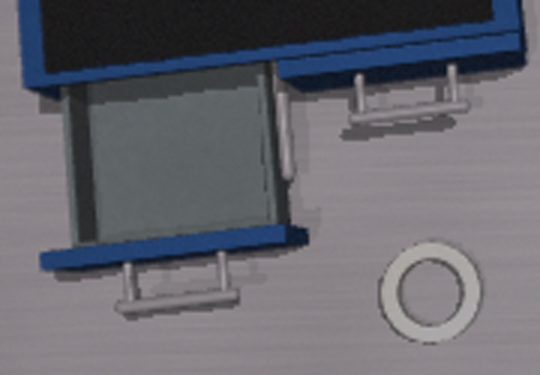

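View pics/b.png

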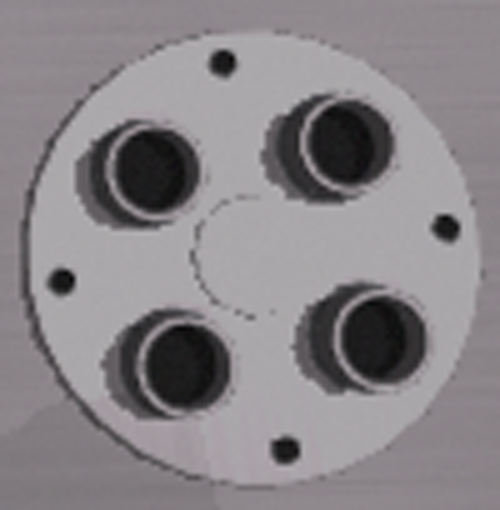

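Crop a: left bar (118,306)–(238,295), right bar (352,118)–(467,103). Crop b: neck rims at (153,172),(346,146),(184,366),(381,339).

```bash
python3 - <<'E'
from h import *
d=grab('top'); s=grab('side'); im=d['img']
f=lambda u,v,k,x0,y0:(x0+(u+.5)/k-.5,y0+(v+.5)/k-.5)
for n,p in dict(LL=(118,306),LR=(238,295),RL=(352,118),RR=(467,103)).items(): print(n,cast(d,*f(*p,3,85,165),.073)[:2].round(4))
N=np.array([cast(d,*f(*p,5,325,210),.052)[:2] for p in[(153,172),(346,146),(184,366),(381,339)]])
print(N.round(4),[np.linalg.norm(N[i]-N[j]).round(4) for i,j in[(0,1),(0,2),(1,3),(2,3)]])
c=N.mean(0); e=np.array([[1,1],[1,-1],[-1,1],[-1,-1]])*.048
H=e.T@(N-c); U,S,Vt=np.linalg.svd(H); R=Vt.T@U.T; F=c+e@R.T; print('fit',F.round(4),'c',c,(F-N).round(4).tolist())
# roll
hsv=cv2.cvtColor(im,cv2.COLOR_BGR2HSV)
print(im[262,214],im[250,228],im[300,200])
# side check of necks
for p in F: print('side px',proj(s,[*p,.052]).round(1))
# chest outline
for n,p in dict(fl=(22,88),fr=(527,35)).items(): print(n,cast(d,*f(*p,3,85,165),.105)[:2])
sp=cast(s,185,229,.024); print('roll side',sp)
E
```

```text
LL [0.4848 0.3331]
LR [0.4907 0.2364]
RL [0.6311 0.1434]
RR [0.6405 0.0493]
[[ 0.5231 -0.2284]
 [ 0.533  -0.3234]
 [ 0.429  -0.2387]
 [ 0.4392 -0.3346]] [np.float64(0.0955), np.float64(0.0947), np.float64(0.0945), np.float64(0.0965)]
fit [[ 0.5236 -0.2283]
 [ 0.534  -0.3238]
 [ 0.4281 -0.2388]
 [ 0.4386 -0.3342]] c [ 0.48106821 -0.2812806 ] [[0.0004, 0.0001], [0.001, -0.0004], [-0.0009, -0.0001], [-0.0006, 0.0004]]
[167 169 172] [155 157 162] [137 132 139]
side px [275.9 288.3]
side px [315.1 317.6]
side px [234.1 315.4]
side px [272.8 350.2]
fl [0.65935215 0.40097644]
fr [ 0.68913091 -0.00265566]
roll side [0.48968263 0.08876516 0.024     ]
```

Emit:
send_rows(increments=[{"gripper": -0.1,"linear": [0.324,0.674,-0.08],"delta_rot": [0,0,-0.1]},{"gripper": -0.1,"linear": [0.324,0.674,-0.08],"delta_rot": [0,0,-0.2]},{"gripper": -0.1,"linear": [0.324,0.674,-0.08],"delta_rot": [0,0,-0.206]},{"gripper": -0.1,"linear": [0.324,0.674,-0.08],"delta_rot": [0,0,-0.206]},{"gripper": -0.1,"linear": [0.324,0.674,-0.08],"delta_rot": [0,0,-0.206]},{"gripper": -0.1,"linear": [0.324,0.674,-0.08],"delta_rot": [0,0,-0.206]},{"gripper": -0.1,"linear": [0.324,0.674,-0.08],"delta_rot": [0,0,-0.206]},{"gripper": -0.1,"linear": [0.324,0.674,-0.08],"delta_rot": [0,0,-0.206]}], newtons=30)

```text
clock: 1.05
position: [0.3338, -0.1918, 0.1888]
ee_rot: [0.0, 0.999, 0.038, 0.0]
contact_force: [1.6, -0.4, -0.6]
width: 0.047
gripper_force: 0.0
```

Emit:
send_rows(increments=[{"gripper": -0.1,"linear": [0.151,0.314,-0.069],"delta_rot": [0,0,0]},{"gripper": -0.1,"linear": [0.151,0.314,-0.069],"delta_rot": [0,0,0]},{"gripper": -0.1,"linear": [0.151,0.314,-0.069],"delta_rot": [0,0,0]},{"gripper": -0.1,"linear": [0.151,0.314,-0.069],"delta_rot": [0,0,0]},{"gripper": -0.1,"linear": [0.151,0.314,-0.069],"delta_rot": [0,0,0]},{"gripper": -0.1,"linear": [0.151,0.314,-0.069],"delta_rot": [0,0,0]},{"gripper": -0.1,"linear": [0.151,0.314,-0.069],"delta_rot": [0,0,0]},{"gripper": -0.1,"linear": [0.151,0.314,-0.069],"delta_rot": [0,0,0]}])

```text
clock: 1.85
position: [0.4862, 0.125, 0.1188]
ee_rot: [-0.001, 0.999, 0.041, 0.0]
contact_force: [0.1, -1.4, 0.3]
width: 0.047
gripper_force: 0.0
```

```bash
python3 - <<'E'
from h import *
d=grab('top','t1.png'); s=grab('side','s1.png'); print(get_state()['position'])
a=cv2.resize(d['img'][180:300,170:290],None,fx=3,fy=3,interpolation=cv2.INTER_CUBIC); b=cv2.resize(s['img'][150:290,110:260],None,fx=2.57,fy=2.57)[:360]
cv2.imwrite('pics/c.png',np.hstack([a,b]))
E
```

```text
[0.48421268 0.12151711 0.11914655]
```

View pics/c.png

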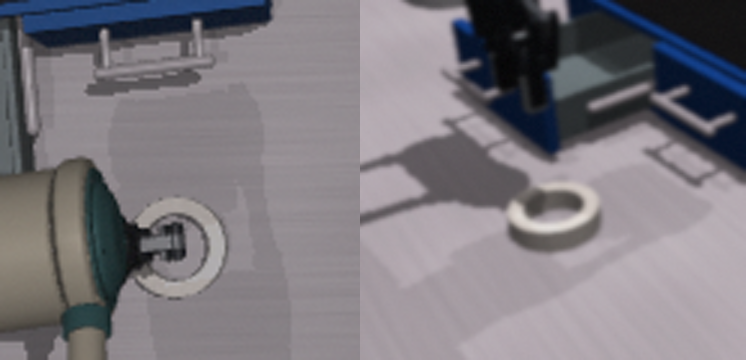

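Roll is unmoved (crop ≈(177,248), i.e. px (229,262)); gripper poised over its left wall.

Emit:
send_rows(increments=[{"gripper": -0.1,"linear": [0,0,-0.04],"delta_rot": [0,0,0]},{"gripper": -0.1,"linear": [0,0,-0.08],"delta_rot": [0,0,0]},{"gripper": -0.1,"linear": [0.001,0.001,-0.112],"delta_rot": [0,0,0]},{"gripper": -0.1,"linear": [0.001,0.001,-0.112],"delta_rot": [0,0,0]},{"gripper": 1,"linear": [0.001,0.001,-0.112],"delta_rot": [0,0,0]},{"gripper": 1,"linear": [0.001,0.001,-0.112],"delta_rot": [0,0,0]},{"gripper": 1,"linear": [0.001,0.001,-0.112],"delta_rot": [0,0,0]},{"gripper": 1,"linear": [0.001,0.001,-0.112],"delta_rot": [0,0,0]}], newtons=30)

```text
clock: 2.75
position: [0.4868, 0.1212, 0.0098]
ee_rot: [0.0, 0.999, 0.039, 0.002]
contact_force: [-0.8, -2.6, 8.1]
width: 0.0146
gripper_force: 32.2
```

Emit:
send_rows(increments=[{"gripper": 1,"linear": [0,0,0],"delta_rot": [0,0,0]},{"gripper": 1,"linear": [0,0,0.05],"delta_rot": [0,0,0]},{"gripper": 1,"linear": [0,0,0.1],"delta_rot": [0,0,0]},{"gripper": 1,"linear": [0,0,0.15],"delta_rot": [0,0,0]},{"gripper": 1,"linear": [0,0,0.15],"delta_rot": [0,0,0]}])

```text
clock: 3.25
position: [0.4904, 0.1222, 0.1655]
ee_rot: [-0.001, 0.999, 0.039, 0.008]
contact_force: [1.3, 0.0, -0.9]
width: 0.0142
gripper_force: 32.2
```

Emit:
send_rows(increments=[{"gripper": 1,"linear": [0.027,0.05,0],"delta_rot": [0,0,0]},{"gripper": 1,"linear": [0.055,0.1,0],"delta_rot": [0,0,0]},{"gripper": 1,"linear": [0.082,0.15,0],"delta_rot": [0,0,0]},{"gripper": 1,"linear": [0.109,0.197,0],"delta_rot": [0,0,0]},{"gripper": 1,"linear": [0.109,0.197,0],"delta_rot": [0,0,0]},{"gripper": 1,"linear": [0.109,0.197,0],"delta_rot": [0,0,0]},{"gripper": 1,"linear": [0.109,0.197,-0.03],"delta_rot": [0,0,0]},{"gripper": 1,"linear": [0.109,0.197,-0.03],"delta_rot": [0,0,0]}])

```text
clock: 4.05
position: [0.5908, 0.3167, 0.1238]
ee_rot: [0.002, 0.999, 0.039, -0.004]
contact_force: [-1.4, -0.1, -2.1]
width: 0.0145
gripper_force: 32.2
```

```bash
python3 - <<'E'
from h import *
d=grab('top'); s=grab('side'); print(get_state()['position'])
a=cv2.resize(d['img'][160:280,80:200],None,fx=3,fy=3,interpolation=cv2.INTER_CUBIC); b=cv2.resize(s['img'][100:240,110:260],None,fx=2.57,fy=2.57)[:360]
cv2.imwrite('pics/e.png',np.hstack([a,b]))
E
```

```text
[0.5931961  0.31742281 0.12723836]
```

View pics/e.png

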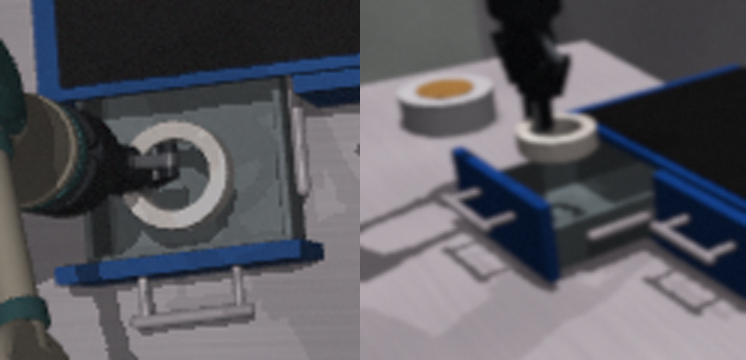

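The roll hangs level over the middle of the drawer opening (crop ≈(180,175)). Lower and release.

Emit:
send_rows(increments=[{"gripper": 1,"linear": [0.002,0,-0.04],"delta_rot": [0,0,0]},{"gripper": 1,"linear": [0.002,0,-0.075],"delta_rot": [0,0,0]},{"gripper": 1,"linear": [0.002,0,-0.092],"delta_rot": [0,0,0]},{"gripper": 1,"linear": [0.002,0,-0.092],"delta_rot": [0,0,0]},{"gripper": 0.2,"linear": [0.002,0,-0.092],"delta_rot": [0,0,0]},{"gripper": 0.1,"linear": [0.002,0,-0.092],"delta_rot": [0,0,0]},{"gripper": 0.1,"linear": [0.002,0,-0.092],"delta_rot": [0,0,0]},{"gripper": 0.1,"linear": [0.002,0,-0.092],"delta_rot": [0,0,0]}])

```text
clock: 4.95
position: [0.5971, 0.3188, 0.0373]
ee_rot: [-0.0, 0.999, 0.039, 0.001]
contact_force: [-0.5, -0.1, 0.5]
width: 0.0385
gripper_force: 0.0
```

Emit:
send_rows(increments=[{"gripper": 0.1,"linear": [0,0,0.05],"delta_rot": [0,0,0]},{"gripper": 0.1,"linear": [0,0,0.1],"delta_rot": [0,0,0]},{"gripper": 0.3,"linear": [0,0,0.14],"delta_rot": [0,0,0]},{"gripper": 1,"linear": [-0.05,0,0.14],"delta_rot": [0,0,0]},{"gripper": 1,"linear": [-0.1,0,0.14],"delta_rot": [0,0,0]},{"gripper": 1,"linear": [-0.15,-0.01,0.14],"delta_rot": [0,0,0]},{"gripper": 1,"linear": [-0.18,-0.03,0.14],"delta_rot": [0,0,0]},{"gripper": 1,"linear": [-0.18,-0.03,0.14],"delta_rot": [0,0,0]}])

```text
clock: 5.75
position: [0.4105, 0.2861, 0.1762]
ee_rot: [0.001, 0.999, 0.04, -0.002]
contact_force: [0.9, 0.8, 0.3]
width: 0.0002
gripper_force: 0.0
```

```bash
python3 - <<'E'
from h import *
d=grab('top','t3.png'); s=grab('side'); print(get_state()['position'])
a=cv2.resize(d['img'][160:280,80:200],None,fx=3,fy=3,interpolation=cv2.INTER_CUBIC); b=cv2.resize(s['img'][100:240,110:260],None,fx=2.57,fy=2.57)[:360]
cv2.imwrite('pics/f.png',np.hstack([a,b]))
E
```

```text
[0.41631256 0.28857447 0.17689986]
```

View pics/f.png

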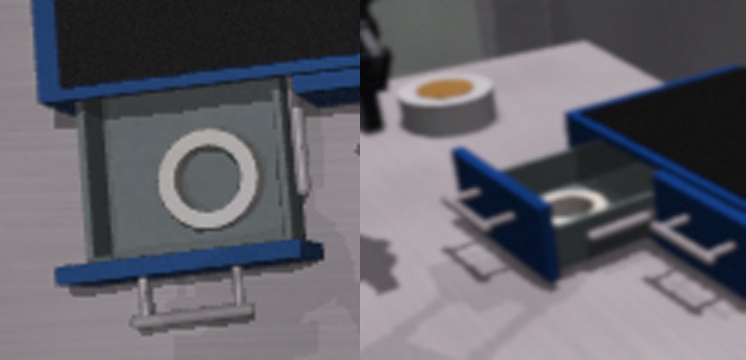

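Roll lies flat in the drawer (crop ≈(210,178)). Now push it shut by the bar with closed fingers.

Emit:
send_rows(increments=[{"gripper": 1,"linear": [0,0,-0.05],"delta_rot": [0,0,0]},{"gripper": 1,"linear": [0,0,-0.1],"delta_rot": [0,0,0]},{"gripper": 1,"linear": [0,0,-0.124],"delta_rot": [0,0,0]},{"gripper": 1,"linear": [0.03,0,-0.124],"delta_rot": [0,0,0]},{"gripper": 1,"linear": [0.05,0,-0.124],"delta_rot": [0,0,0]},{"gripper": 1,"linear": [0.065,0.001,-0.124],"delta_rot": [0,0,0]},{"gripper": 1,"linear": [0.08,0.002,-0.124],"delta_rot": [0,0,0]},{"gripper": 1,"linear": [0.095,0.003,-0.124],"delta_rot": [0,0,0]}])

```text
clock: 6.65
position: [0.5123, 0.2919, 0.0513]
ee_rot: [-0.0, 0.999, 0.039, -0.001]
contact_force: [-2.4, 1.2, -0.7]
width: -0.0001
gripper_force: 1.0
```

Emit:
send_rows(increments=[{"gripper": 1,"linear": [0.015,0.001,0],"delta_rot": [0,0,0]},{"gripper": 1,"linear": [0.03,0.002,0],"delta_rot": [0,0,0]},{"gripper": 1,"linear": [0.045,0.003,0],"delta_rot": [0,0,0]},{"gripper": 1,"linear": [0.06,0.004,0],"delta_rot": [0,0,0]},{"gripper": 1,"linear": [0.07,0.005,0],"delta_rot": [0,0,0]},{"gripper": 1,"linear": [0.08,0.006,0],"delta_rot": [0,0,0]},{"gripper": 1,"linear": [0.085,0.006,0],"delta_rot": [0,0,0]}])

```text
clock: 7.35
position: [0.598, 0.2976, 0.0519]
ee_rot: [-0.0, 0.999, 0.039, 0.001]
contact_force: [1.5, 0.1, 0.4]
width: 0.0004
gripper_force: 0.0
```

Continue gently until the stop resists.

Emit:
send_rows(increments=[{"gripper": 1,"linear": [0.004,0,0],"delta_rot": [0,0,0]},{"gripper": 1,"linear": [0.008,0,0],"delta_rot": [0,0,0]},{"gripper": 1,"linear": [0.008,0,0],"delta_rot": [0,0,0]}])

```text
clock: 7.65
position: [0.6001, 0.2975, 0.0517]
ee_rot: [0.0, 0.999, 0.039, -0.004]
contact_force: [-8.2, 1.0, 5.7]
width: -0.0001
gripper_force: 4.1
```

Emit:
send_rows(increments=[{"gripper": 1,"linear": [0.003,0,0],"delta_rot": [0,0,0]},{"gripper": 1,"linear": [0.003,0,0],"delta_rot": [0,0,0]}])

```text
clock: 7.85
position: [0.6001, 0.2974, 0.0517]
ee_rot: [0.0, 0.999, 0.039, -0.007]
contact_force: [-13.2, 0.8, 7.8]
width: -0.0002
gripper_force: 6.8
```

Emit:
send_rows(increments=[{"gripper": 1,"linear": [-0.03,0,0],"delta_rot": [0,0,0]},{"gripper": 1,"linear": [-0.06,0,0.02],"delta_rot": [0,0,0.12]},{"gripper": 1,"linear": [-0.06,0,0.07],"delta_rot": [0,0,0.26]},{"gripper": 1,"linear": [-0.06,0,0.11],"delta_rot": [0,0,0.4]},{"gripper": 0.5,"linear": [-0.04,-0.05,0.11],"delta_rot": [0,0,0.54]},{"gripper": 0.3,"linear": [-0.02,-0.1,0.11],"delta_rot": [0,0,0.68]},{"gripper": 0.3,"linear": [0,-0.15,0.11],"delta_rot": [0,0,0.82]},{"gripper": 0.3,"linear": [0.02,-0.2,0.11],"delta_rot": [0,0,0.96]}])

```text
clock: 8.65
position: [0.6219, 0.1107, 0.1624]
ee_rot: [0.001, 0.867, 0.499, 0.001]
contact_force: [0.4, -0.1, -0.9]
width: 0.03
gripper_force: 0.0
```

Emit:
send_rows(increments=[{"gripper": 0.3,"linear": [0.01,0,0],"delta_rot": [0,0,0.14]},{"gripper": 0.3,"linear": [0.01,0,0],"delta_rot": [0,0,0.28]},{"gripper": 0.3,"linear": [0.01,0,0],"delta_rot": [0,0,0.42]},{"gripper": 0.3,"linear": [0.01,0,0],"delta_rot": [0,0,0.56]},{"gripper": 0.3,"linear": [0.01,0,0],"delta_rot": [0,0,0.611]},{"gripper": 0.3,"linear": [0.01,0,0],"delta_rot": [0,0,0.611]},{"gripper": 0.3,"linear": [0.01,0,0],"delta_rot": [0,0,0.611]}])

```text
clock: 9.35
position: [0.6314, 0.1123, 0.1619]
ee_rot: [0.0, 0.679, 0.734, 0.0]
contact_force: [-1.0, 0.5, 0.3]
width: 0.0298
gripper_force: 0.0
```

```bash
python3 - <<'E'
from h import *
d=grab('top'); s=grab('side'); q=get_state(); print(q['position'],q['ee_rot'],q['qpos'],q['width'])
a=cv2.resize(d['img'][130:250,80:270],None,fx=2.5,fy=2.5,interpolation=cv2.INTER_CUBIC); b=cv2.resize(s['img'][110:230,150:290],None,fx=2.5,fy=2.5)
cv2.imwrite('pics/g.png',np.hstack([a,b])[:,:800])
E
```

```text
[0.63131338 0.11234404 0.16185641] [1.59185239e-04 6.79254106e-01 7.33903149e-01 4.53334010e-05] [ 6.77645469e-02  4.16747764e-01  1.46474550e+00 -1.77894547e-04
  1.25981497e+00 -9.48570906e-03] 0.02989620355425456
```

View pics/g.png

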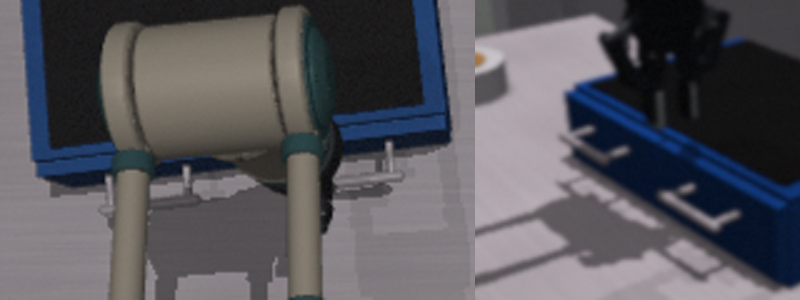

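Left drawer is shut flush; right bar visible at crop ≈(370,178). Now grip the right bar.

Emit:
send_rows(increments=[{"gripper": 0.3,"linear": [0.003,-0.016,0],"delta_rot": [0,0,0]},{"gripper": 0.3,"linear": [0.003,-0.016,-0.04],"delta_rot": [0,0,0]},{"gripper": 0.3,"linear": [0.003,-0.016,-0.075],"delta_rot": [0,0,0]},{"gripper": 0.3,"linear": [0.003,-0.016,-0.095],"delta_rot": [0,0,0]},{"gripper": 0.3,"linear": [0.003,-0.016,-0.11],"delta_rot": [0,0,0]},{"gripper": 0.3,"linear": [0.003,-0.016,-0.11],"delta_rot": [0,0,0]}])

```text
clock: 10.05
position: [0.6336, 0.0949, 0.0561]
ee_rot: [0.0, 0.679, 0.734, -0.0]
contact_force: [-10.5, -1.9, 22.4]
width: 0.0296
gripper_force: 12.4
```

Emit:
send_rows(increments=[{"gripper": 1,"linear": [0,0,0],"delta_rot": [0,0,0]},{"gripper": 1,"linear": [0,0,0],"delta_rot": [0,0,0]},{"gripper": 1,"linear": [0,0,0],"delta_rot": [0,0,0]},{"gripper": 1,"linear": [0,0,0],"delta_rot": [0,0,0]}], newtons=40)

```text
clock: 10.45
position: [0.6345, 0.095, 0.0548]
ee_rot: [0.001, 0.679, 0.734, 0.0]
contact_force: [-5.1, -0.7, 14.6]
width: 0.0091
gripper_force: 39.2
```

Emit:
send_rows(increments=[{"gripper": 1,"linear": [-0.01,-0.001,0.001],"delta_rot": [0,0,0]},{"gripper": 1,"linear": [-0.02,-0.002,0.001],"delta_rot": [0,0,0]},{"gripper": 1,"linear": [-0.035,-0.003,0.001],"delta_rot": [0,0,0]},{"gripper": 1,"linear": [-0.05,-0.004,0.001],"delta_rot": [0,0,0]},{"gripper": 1,"linear": [-0.065,-0.005,0.001],"delta_rot": [0,0,0]},{"gripper": 1,"linear": [-0.08,-0.006,0.001],"delta_rot": [0,0,0]},{"gripper": 1,"linear": [-0.09,-0.007,0.001],"delta_rot": [0,0,0]},{"gripper": 1,"linear": [-0.1,-0.008,0.001],"delta_rot": [0,0,0]}])

```text
clock: 11.25
position: [0.5365, 0.0863, 0.0548]
ee_rot: [0.003, 0.679, 0.734, 0.001]
contact_force: [2.4, -3.9, 10.0]
width: 0.0095
gripper_force: 40.4
```

Emit:
send_rows(increments=[{"gripper": 1,"linear": [-0.01,-0.001,0],"delta_rot": [0,0,0]},{"gripper": 1,"linear": [-0.02,-0.002,0],"delta_rot": [0,0,0]},{"gripper": 1,"linear": [-0.03,-0.003,0],"delta_rot": [0,0,0]},{"gripper": 1,"linear": [-0.038,-0.003,0],"delta_rot": [0,0,0]},{"gripper": 1,"linear": [-0.043,-0.003,0],"delta_rot": [0,0,0]},{"gripper": 1,"linear": [-0.043,-0.003,0],"delta_rot": [0,0,0]}])

```text
clock: 11.85
position: [0.4925, 0.0825, 0.0547]
ee_rot: [0.003, 0.678, 0.735, -0.0]
contact_force: [0.2, -7.6, 13.4]
width: 0.0092
gripper_force: 40.7
```

Emit:
send_rows(increments=[{"gripper": 0.5,"linear": [0,0,0.002],"delta_rot": [0,0,0]},{"gripper": 0.4,"linear": [0,0,0.002],"delta_rot": [0,0,0]},{"gripper": 0.4,"linear": [0,0,0.002],"delta_rot": [0,0,0]},{"gripper": 0.4,"linear": [0,0,0.04],"delta_rot": [0,0,0]},{"gripper": 0.4,"linear": [0,0,0.09],"delta_rot": [0,0,0]},{"gripper": 0.4,"linear": [-0.01,-0.04,0.13],"delta_rot": [0,0,0]},{"gripper": 0.4,"linear": [-0.03,-0.085,0.15],"delta_rot": [0,0,0]},{"gripper": 0.4,"linear": [-0.05,-0.13,0.15],"delta_rot": [0,0,0]}])

```text
clock: 12.65
position: [0.4462, -0.0377, 0.2046]
ee_rot: [0.002, 0.678, 0.735, 0.002]
contact_force: [-0.0, -0.9, -0.3]
width: 0.0257
gripper_force: 0.0
```

Emit:
send_rows(increments=[{"gripper": 0.2,"linear": [-0.03,-0.04,0],"delta_rot": [0,0,0]},{"gripper": 0.2,"linear": [-0.06,-0.08,0],"delta_rot": [0,0,0]},{"gripper": 0.2,"linear": [-0.09,-0.12,0],"delta_rot": [0,0,0]},{"gripper": 0.2,"linear": [-0.09,-0.12,0],"delta_rot": [0,0,0]}])

```text
clock: 13.05
position: [0.3511, -0.1608, 0.2016]
ee_rot: [-0.001, 0.682, 0.731, -0.001]
contact_force: [0.6, -0.1, 1.1]
width: 0.0342
gripper_force: 0.0
```

```bash
python3 - <<'E'
from h import *
d=grab('top','t5.png'); s=grab('side','s5.png'); q=get_state(); print(q['position'],q['ee_rot'],q['contact_force'])
a=cv2.resize(d['img'][160:290,170:280],None,fx=4,fy=4,interpolation=cv2.INTER_CUBIC); b=cv2.resize(s['img'][120:250,180:300],None,fx=3,fy=3,interpolation=cv2.INTER_CUBIC)
o=np.zeros((520,800,3),np.uint8); o[:,:440]=a; o[:390,440:]=b
cv2.imwrite('pics/k.png',o)
E
```

```text
[ 0.35406155 -0.15730278  0.20170562] [-5.68584803e-04  6.80534718e-01  7.32715474e-01  4.57816278e-04] [-0.42680108 -0.11028044  0.01945707]
```

View pics/k.png

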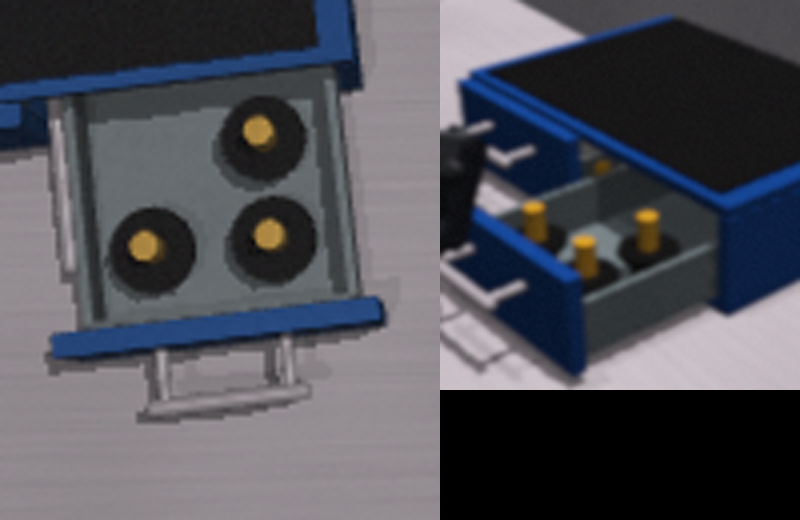

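Three plugs show in the drawer (brass stems at crop (258,130),(145,246),(268,235)), and the side view shows a fourth, dim stem under the chest lip at crop ≈(602,165).

```bash
python3 - <<'E'
from h import *
d=grab('top'); s=grab('side')
Hc=np.array([.4925,.0835]); X=np.array([1,.085]);X/=np.linalg.norm(X);Y=np.array([-X[1],X[0]])
def comps(im,lo,hi,roi,amin):
    h=cv2.cvtColor(im,cv2.COLOR_BGR2HSV); m=cv2.inRange(h,lo,hi); z=np.zeros_like(m); x0,y0,x1,y1=roi; z[y0:y1,x0:x1]=m[y0:y1,x0:x1]
    n,L,st,ce=cv2.connectedComponentsWithStats(z); return [(st[i],ce[i],L==i) for i in range(1,n) if st[i][4]>=amin]
for st,ce,m in comps(d['img'],(12,90,60),(32,255,255),(170,160,280,290),15):
    v,u=np.where(m); br=d['img'][v,u].sum(1); k=br>np.percentile(br,0)
    print('top',st,ce.round(1)); 
    ct=cv2.minEnclosingCircle(np.c_[u,v].astype(np.float32)); p=cast(d,*ce,.084)[:2]
    print(p.round(4),'drawer',((p-Hc)@X).round(4),((p-Hc)@Y).round(4),ct)
for st,ce,m in comps(s['img'],(10,80,25),(32,255,255),(180,120,300,250),4):
    tx,ty=ce[0],st[1]+2
    p=cast(s,tx,ty,.084)[:2]; print('side',st,ce.round(1),p.round(4),'drawer',((p-Hc)@X).round(4),((p-Hc)@Y).round(4))
# handle bar in top
f=lambda u,v:(170+(u+.5)/4-.5,160+(v+.5)/4-.5)
for p in[(140,413),(308,390)]: print('bar',cast(d,*f(*p),.073)[:2])
for p in[(52,338),(380,300)]: print('front top outer edge',cast(d,*f(*p),.099)[:2])
E
```

```text
top [231 188   8   9  56] [234.5 192.4]
[0.6557 0.0621] drawer 0.1608 -0.0351 ((234.6999969482422, 192.3000030517578), 4.356703281402588)
top [233 214   9   9  57] [237.  218.3]
[0.5923 0.0572] drawer 0.0972 -0.0347 ((237.0833282470703, 218.27777099609375), 4.2786970138549805)
top [202 217   9   8  55] [206.1 220.9]
[0.5882 0.1318] drawer 0.0995 0.04 ((206.13636779785156, 221.13636779785156), 4.289712905883789)
side [231 173   6   5  26] [233.5 175.2] [0.6734 0.1633] drawer 0.187 0.0642
side [207 187  10  14 109] [211.7 193.3] [0.5881 0.1276] drawer 0.099 0.0358
side [245 189   9  16 125] [248.9 196.6] [0.6572 0.0632] drawer 0.1624 -0.0342
side [224 198  10  16 110] [228.5 205.3] [0.5935 0.0545] drawer 0.0982 -0.0375
bar [0.48811388 0.13825262]
bar [0.49885445 0.03682218]
front top outer edge [0.53357039 0.18537064]
front top outer edge [ 0.55010118 -0.00906243]
```

```bash
python3 - <<'E'
from h import *
s=grab('side'); d=grab('top')
h=cv2.cvtColor(s['img'],cv2.COLOR_BGR2HSV)
for v in range(168,184): print(v,[tuple(int(c) for c in s['img'][v,u]) for u in range(229,241)])
a=cv2.convertScaleAbs(cv2.resize(s['img'][155:215,205:275],None,fx=8,fy=8,interpolation=cv2.INTER_CUBIC),alpha=1.6)
cv2.imwrite('pics/l.png',a)
E
```

```text
168 [(65, 59, 59), (57, 45, 41), (55, 36, 27), (54, 27, 15), (64, 28, 10), (81, 36, 12), (103, 48, 16), (122, 57, 16), (139, 64, 20), (143, 67, 20), (139, 65, 23), (125, 58, 21)]
169 [(72, 71, 73), (67, 61, 63), (62, 53, 50), (57, 42, 36), (54, 34, 25), (56, 29, 17), (66, 30, 10), (83, 39, 14), (104, 47, 15), (125, 59, 19), (140, 66, 22), (143, 67, 21)]
170 [(74, 75, 78), (72, 73, 74), (71, 67, 68), (64, 59, 56), (57, 47, 41), (52, 35, 27), (50, 29, 16), (54, 27, 12), (65, 30, 9), (83, 38, 12), (107, 49, 15), (128, 59, 18)]
171 [(77, 77, 77), (75, 76, 75), (69, 69, 68), (65, 63, 61), (57, 52, 49), (51, 42, 38), (48, 33, 27), (46, 29, 18), (48, 26, 14), (54, 25, 8), (68, 31, 11), (87, 40, 15)]
172 [(76, 75, 76), (67, 67, 65), (60, 59, 56), (53, 53, 51), (48, 49, 49), (43, 44, 44), (41, 38, 37), (42, 33, 30), (44, 31, 24), (45, 28, 19), (49, 25, 14), (56, 28, 10)]
173 [(59, 59, 57), (50, 50, 47), (46, 48, 48), (38, 49, 55), (36, 53, 65), (35, 54, 67), (33, 49, 58), (37, 43, 47), (40, 36, 35), (44, 34, 28), (43, 28, 20), (47, 29, 18)]
174 [(45, 43, 40), (40, 42, 42), (35, 45, 52), (28, 
[... 977 characters left out ...]
39, 35)]
180 [(91, 88, 81), (85, 82, 75), (69, 67, 62), (53, 53, 50), (46, 43, 40), (41, 39, 37), (42, 40, 36), (40, 38, 35), (39, 39, 34), (40, 40, 36), (38, 38, 35), (40, 39, 35)]
181 [(79, 75, 68), (70, 68, 61), (61, 58, 53), (49, 48, 44), (42, 41, 37), (40, 36, 34), (38, 38, 34), (41, 39, 36), (40, 39, 35), (41, 39, 36), (40, 37, 35), (38, 36, 34)]
182 [(60, 59, 53), (59, 56, 52), (52, 50, 45), (48, 47, 42), (41, 41, 38), (40, 38, 36), (38, 37, 35), (41, 40, 36), (37, 37, 34), (41, 39, 36), (37, 36, 33), (41, 39, 36)]
183 [(58, 54, 51), (56, 55, 51), (54, 51, 48), (47, 47, 43), (43, 41, 39), (40, 37, 35), (41, 39, 36), (40, 39, 35), (36, 36, 32), (39, 38, 35), (38, 37, 35), (40, 40, 36)]
```

View pics/l.png

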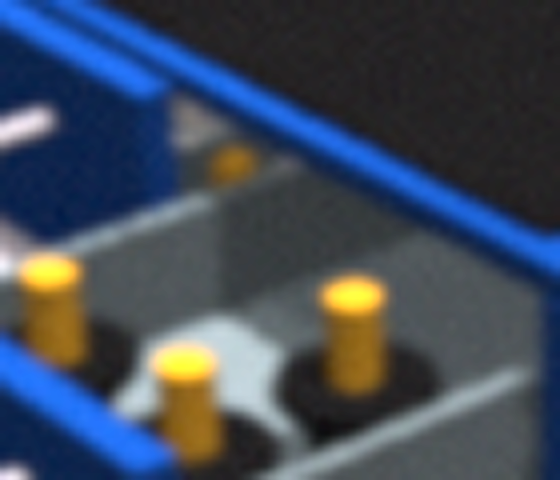

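The brass bit lies beyond the drawer's left wall (over its top edge), so it is chest hardware rather than a plug; three plugs stand in a 2×2 pattern with the fourth slot empty. Going to the rear plug with fingers closing along y.

Emit:
send_rows(increments=[{"gripper": 0.2,"linear": [0.03,0.022,0],"delta_rot": [0,0,-0.14]},{"gripper": 0.2,"linear": [0.06,0.044,0],"delta_rot": [0,0,-0.28]},{"gripper": 0.2,"linear": [0.09,0.066,0],"delta_rot": [0,0,-0.42]},{"gripper": 0.2,"linear": [0.12,0.088,0],"delta_rot": [0,0,-0.56]},{"gripper": 0.2,"linear": [0.15,0.11,0],"delta_rot": [0,0,-0.7]},{"gripper": 0.2,"linear": [0.18,0.132,0],"delta_rot": [0,0,-0.84]},{"gripper": 0.2,"linear": [0.21,0.154,0],"delta_rot": [0,0,-0.98]},{"gripper": 0.2,"linear": [0.24,0.176,0],"delta_rot": [0,0,-1.12]}])

```text
clock: 14.15
position: [0.596, 0.0229, 0.2016]
ee_rot: [-0.0, 0.965, 0.261, -0.0]
contact_force: [0.1, 0.3, -0.3]
width: 0.0341
gripper_force: 0.0
```

Emit:
send_rows(increments=[{"gripper": 0.2,"linear": [0.03,0.022,0],"delta_rot": [0,0,-0.14]},{"gripper": 0.2,"linear": [0.06,0.044,0],"delta_rot": [0,0,-0.28]},{"gripper": 0.2,"linear": [0.062,0.044,0],"delta_rot": [0,0,-0.42]},{"gripper": 0.2,"linear": [0.062,0.044,0],"delta_rot": [0,0,-0.44]},{"gripper": 0.2,"linear": [0.062,0.044,0],"delta_rot": [0,0,-0.44]},{"gripper": 0.2,"linear": [0.062,0.044,0],"delta_rot": [0,0,-0.44]}])

```text
clock: 14.75
position: [0.6561, 0.0638, 0.2021]
ee_rot: [0.0, 0.999, 0.046, -0.0]
contact_force: [-0.2, 0.0, 0.6]
width: 0.034
gripper_force: 0.0
```

Emit:
send_rows(increments=[{"gripper": 0.2,"linear": [0,-0.001,-0.05],"delta_rot": [0,0,0]},{"gripper": 0.2,"linear": [0,-0.001,-0.1],"delta_rot": [0,0,0]},{"gripper": 0.2,"linear": [0,-0.001,-0.13],"delta_rot": [0,0,0]},{"gripper": 0.2,"linear": [0,-0.001,-0.143],"delta_rot": [0,0,0]},{"gripper": 0.2,"linear": [0,-0.001,-0.143],"delta_rot": [0,0,0]},{"gripper": 1,"linear": [0,-0.001,-0.143],"delta_rot": [0,0,0]},{"gripper": 1,"linear": [0,-0.001,-0.143],"delta_rot": [0,0,0]},{"gripper": 1,"linear": [0,-0.001,-0.143],"delta_rot": [0,0,0]}], newtons=40)

```text
clock: 15.55
position: [0.658, 0.0622, 0.0612]
ee_rot: [0.0, 0.999, 0.044, 0.002]
contact_force: [0.9, -1.7, -1.2]
width: 0.0164
gripper_force: 38.9
```

Emit:
send_rows(increments=[{"gripper": 1,"linear": [0,0,0],"delta_rot": [0,0,0]},{"gripper": 1,"linear": [0,0,0],"delta_rot": [0,0,0]}])

```text
clock: 15.75
position: [0.658, 0.0622, 0.061]
ee_rot: [0.0, 0.999, 0.044, 0.002]
contact_force: [-0.5, 0.5, 4.8]
width: 0.0166
gripper_force: 39.5
```

Emit:
send_rows(increments=[{"gripper": 1,"linear": [0,0,0.05],"delta_rot": [0,0,0]},{"gripper": 1,"linear": [0,0,0.1],"delta_rot": [0,0,0]},{"gripper": 1,"linear": [0,0,0.14],"delta_rot": [0,0,0]},{"gripper": 1,"linear": [-0.02,-0.04,0.14],"delta_rot": [0,0,0]},{"gripper": 1,"linear": [-0.04,-0.085,0.14],"delta_rot": [0,0,0]},{"gripper": 1,"linear": [-0.06,-0.13,0.14],"delta_rot": [0,0,0]},{"gripper": 1,"linear": [-0.075,-0.175,0.14],"delta_rot": [0,0,0]},{"gripper": 1,"linear": [-0.09,-0.22,0.14],"delta_rot": [0,0,0]}])

```text
clock: 16.55
position: [0.5656, -0.1592, 0.1994]
ee_rot: [0.0, 0.999, 0.045, 0.0]
contact_force: [1.1, 0.4, -1.2]
width: 0.0166
gripper_force: 39.2
```

Emit:
send_rows(increments=[{"gripper": 1,"linear": [-0.01,-0.045,0],"delta_rot": [0,0,0]},{"gripper": 1,"linear": [-0.02,-0.09,-0.03],"delta_rot": [0,0,0]},{"gripper": 1,"linear": [-0.03,-0.13,-0.06],"delta_rot": [0,0,0]},{"gripper": 1,"linear": [-0.035,-0.166,-0.08],"delta_rot": [0,0,0]},{"gripper": 1,"linear": [-0.035,-0.166,-0.08],"delta_rot": [0,0,0]},{"gripper": 1,"linear": [-0.035,-0.166,-0.08],"delta_rot": [0,0,0]}])

```text
clock: 17.15
position: [0.531, -0.3242, 0.1182]
ee_rot: [-0.001, 0.999, 0.043, -0.001]
contact_force: [0.7, -0.0, -1.4]
width: 0.0163
gripper_force: 39.3
```

```bash
python3 - <<'E'
from h import *
d=grab('top'); s=grab('side'); q=get_state(); p=q['position']; print(p,q['ee_rot'],q['contact_force'])
print(proj(s,[.534,-.3238,.052]),proj(s,[*p[:2],p[2]-.041]),proj(s,[*p[:2],p[2]-.013]))
a=cv2.resize(s['img'][210:360,210:360],None,fx=4,fy=4,interpolation=cv2.INTER_CUBIC)
cv2.imwrite('pics/m.png',a); print(proj(d,[.534,-.3238,.052]))
E
```

```text
[ 0.53220961 -0.3231161   0.11981456] [-3.60236944e-05  9.99006798e-01  4.45559734e-02  4.25467377e-04] [ 0.00125869 -0.01506776 -0.58961685]
[315.14457719 317.58738865] [314.9125382  306.12272514] [315.8348719  293.35158587]
[393.9413702  238.38274896]
```

View pics/m.png

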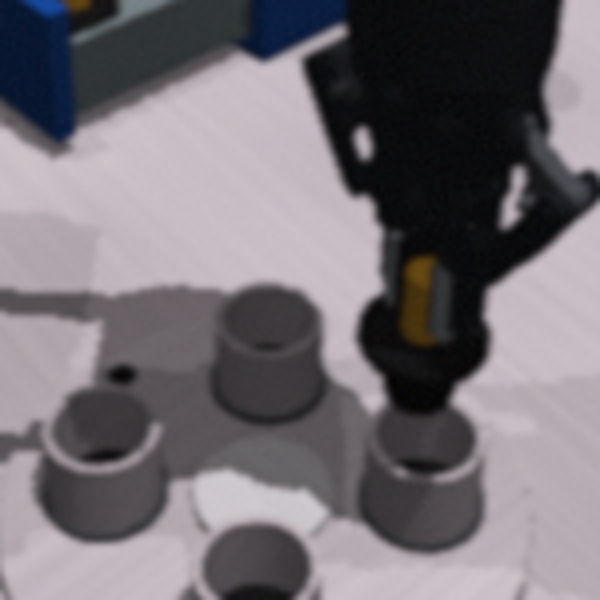

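The plug hangs upright over its neck (flange crop ≈(425,338), rim ≈(427,440)); about 1–2 mm correction needed.

Emit:
send_rows(increments=[{"gripper": 1,"linear": [0.003,-0.002,0],"delta_rot": [0,0,0]},{"gripper": 1,"linear": [0.003,-0.002,-0.015],"delta_rot": [0,0,0]},{"gripper": 1,"linear": [0.003,-0.002,-0.03],"delta_rot": [0,0,0]},{"gripper": 1,"linear": [0.003,-0.002,-0.04],"delta_rot": [0,0,0]},{"gripper": 1,"linear": [0.003,-0.002,-0.044],"delta_rot": [0,0,0]},{"gripper": 1,"linear": [0.003,-0.002,-0.044],"delta_rot": [0,0,0]}])

```text
clock: 17.85
position: [0.535, -0.3253, 0.075]
ee_rot: [-0.0, 0.999, 0.045, -0.0]
contact_force: [-0.2, -0.4, -0.8]
width: 0.0168
gripper_force: 39.3
```

Emit:
send_rows(increments=[{"gripper": 1,"linear": [0,0,-0.004],"delta_rot": [0,0,0]},{"gripper": 1,"linear": [0,0,-0.008],"delta_rot": [0,0,0]},{"gripper": 1,"linear": [0,0,-0.008],"delta_rot": [0,0,0]}])

```text
clock: 18.15
position: [0.5345, -0.3257, 0.0669]
ee_rot: [-0.0, 0.999, 0.044, -0.0]
contact_force: [-0.0, 0.0, -0.5]
width: 0.0162
gripper_force: 39.3
```

Emit:
send_rows(increments=[{"gripper": 1,"linear": [0,0,-0.002],"delta_rot": [0,0,0]},{"gripper": 0.2,"linear": [0,0,-0.002],"delta_rot": [0,0,0]},{"gripper": 0.2,"linear": [0,0,-0.002],"delta_rot": [0,0,0]},{"gripper": 0.2,"linear": [0,0,-0.002],"delta_rot": [0,0,0]},{"gripper": 0.2,"linear": [0,0,0.04],"delta_rot": [0,0,0]},{"gripper": 0.2,"linear": [0,0,0.09],"delta_rot": [0,0,0]},{"gripper": 0.2,"linear": [0,0,0.13],"delta_rot": [0,0,0]},{"gripper": 0.2,"linear": [0.01,0.045,0.13],"delta_rot": [0,0,0]}])

```text
clock: 18.95
position: [0.548, -0.2876, 0.2043]
ee_rot: [0.006, 0.999, 0.042, 0.006]
contact_force: [1.1, 0.8, -0.5]
width: 0.0343
gripper_force: 0.0
```

Emit:
send_rows(increments=[{"gripper": 0.2,"linear": [0.048,0.336,0],"delta_rot": [0,0,0]},{"gripper": 0.2,"linear": [0.048,0.336,0],"delta_rot": [0,0,0]},{"gripper": 0.2,"linear": [0.048,0.336,0],"delta_rot": [0,0,0]},{"gripper": 0.2,"linear": [0.048,0.336,0],"delta_rot": [0,0,0]},{"gripper": 0.2,"linear": [0.048,0.336,0],"delta_rot": [0,0,0]},{"gripper": 0.2,"linear": [0.048,0.336,0],"delta_rot": [0,0,0]},{"gripper": 0.2,"linear": [0.048,0.336,0],"delta_rot": [0,0,0]},{"gripper": 0.2,"linear": [0.048,0.336,0],"delta_rot": [0,0,0]}])

```text
clock: 19.75
position: [0.593, 0.0604, 0.1974]
ee_rot: [-0.001, 0.999, 0.047, 0.0]
contact_force: [0.3, -0.3, -0.1]
width: 0.0341
gripper_force: 0.0
```

```bash
python3 - <<'E'
from h import *
d=grab('top','t7.png'); s=grab('side','s7.png'); q=get_state(); print(q['position'])
for n,c in(('top',d),('side',s)):
    m=cv2.inRange(cv2.cvtColor(c['img'],cv2.COLOR_BGR2HSV),(12,90,50),(32,255,255))
    k,L,st,ce=cv2.connectedComponentsWithStats(m)
    for i in range(1,k):
        if 20<st[i][4]<250: print(n,st[i],ce[i].round(1))
# seated plug expected stem top z=.052+.036
for p in[(.535,-.325)]: print(proj(d,[*p,.088]),proj(s,[*p,.088]))
E
```

```text
[0.59268442 0.05597193 0.19722712]
top [202 219   9   7  41] [205.7 222. ]
top [393 234  11   9  70] [398. 238.]
side [133 131  20   7 107] [142.5 134. ]
side [231 173   6   5  24] [233.7 175.1]
side [207 188   8  12  78] [211.2 193.2]
side [225 199   8  14  90] [228.4 205.2]
side [311 300  12  21 209] [316.9 309.9]
[397.95649539 237.20014503] [317.27484985 301.92683684]
```

Plug A sits as predicted in both views. Now plug B.

Emit:
send_rows(increments=[{"gripper": 0.2,"linear": [0,0,-0.05],"delta_rot": [0,0,0]},{"gripper": 0.2,"linear": [0,0,-0.1],"delta_rot": [0,0,0]},{"gripper": 0.2,"linear": [0,0,-0.125],"delta_rot": [0,0,0]},{"gripper": 0.2,"linear": [0,0,-0.137],"delta_rot": [0,0,0]},{"gripper": 0.2,"linear": [0,0,-0.137],"delta_rot": [0,0,0]},{"gripper": 1,"linear": [0,0,-0.137],"delta_rot": [0,0,0]},{"gripper": 1,"linear": [0,0,-0.137],"delta_rot": [0,0,0]},{"gripper": 1,"linear": [0,0,-0.137],"delta_rot": [0,0,0]}], newtons=40)

```text
clock: 20.65
position: [0.5939, 0.055, 0.0618]
ee_rot: [0.0, 0.999, 0.044, 0.002]
contact_force: [-0.8, -0.4, -1.3]
width: 0.0163
gripper_force: 39.0
```

Emit:
send_rows(increments=[{"gripper": 1,"linear": [0,0,0],"delta_rot": [0,0,0]},{"gripper": 1,"linear": [0,0,0],"delta_rot": [0,0,0]}])

```text
clock: 20.85
position: [0.5937, 0.055, 0.0616]
ee_rot: [0.0, 0.999, 0.045, 0.001]
contact_force: [-1.1, -0.5, 5.5]
width: 0.0161
gripper_force: 39.7
```

Emit:
send_rows(increments=[{"gripper": 1,"linear": [0,0,0.05],"delta_rot": [0,0,0]},{"gripper": 1,"linear": [0,0,0.1],"delta_rot": [0,0,0]},{"gripper": 1,"linear": [0,0,0.14],"delta_rot": [0,0,0]},{"gripper": 1,"linear": [-0.01,-0.045,0.14],"delta_rot": [0,0,0]},{"gripper": 1,"linear": [-0.02,-0.09,0.14],"delta_rot": [0,0,0]},{"gripper": 1,"linear": [-0.03,-0.135,0.14],"delta_rot": [0,0,0]},{"gripper": 1,"linear": [-0.04,-0.18,0.13],"delta_rot": [0,0,0]},{"gripper": 1,"linear": [-0.05,-0.225,0.1],"delta_rot": [0,0,0]}])

```text
clock: 21.65
position: [0.545, -0.1683, 0.1651]
ee_rot: [0.002, 0.999, 0.044, 0.003]
contact_force: [1.0, -0.6, -1.5]
width: 0.0163
gripper_force: 39.2
```

Emit:
send_rows(increments=[{"gripper": 1,"linear": [-0.019,-0.04,-0.02],"delta_rot": [0,0,0]},{"gripper": 1,"linear": [-0.019,-0.059,-0.04],"delta_rot": [0,0,0]},{"gripper": 1,"linear": [-0.019,-0.059,-0.04],"delta_rot": [0,0,0]},{"gripper": 1,"linear": [-0.019,-0.059,-0.04],"delta_rot": [0,0,0]}])

```text
clock: 22.05
position: [0.5244, -0.2245, 0.1226]
ee_rot: [-0.001, 0.999, 0.044, -0.0]
contact_force: [0.1, 0.4, -0.5]
width: 0.0166
gripper_force: 39.3
```

```bash
python3 - <<'E'
from h import *
q=get_state(); print(q['position'],q['contact_force'],q['ee_rot'])
E
```

```text
[ 0.5244478  -0.22449978  0.12259637] [ 0.12447897  0.42084354 -0.52599273] [-6.45699694e-04  9.99040253e-01  4.37952169e-02 -3.67318965e-04]
```

Emit:
send_rows(increments=[{"gripper": 1,"linear": [0,0,-0.01],"delta_rot": [0,0,0]},{"gripper": 1,"linear": [0,0,-0.02],"delta_rot": [0,0,0]},{"gripper": 1,"linear": [0,0,-0.02],"delta_rot": [0,0,0]},{"gripper": 1,"linear": [0,0,-0.02],"delta_rot": [0,0,0]}])

```text
clock: 22.45
position: [0.5247, -0.2239, 0.1027]
ee_rot: [-0.0, 0.999, 0.045, -0.0]
contact_force: [-0.5, 0.0, 0.2]
width: 0.0166
gripper_force: 39.3
```

Settled 5 mm short in y; correct, then insert.

Emit:
send_rows(increments=[{"gripper": 1,"linear": [0,-0.005,0],"delta_rot": [0,0,0]},{"gripper": 1,"linear": [0,-0.005,-0.01],"delta_rot": [0,0,0]},{"gripper": 1,"linear": [0,-0.005,-0.02],"delta_rot": [0,0,0]},{"gripper": 1,"linear": [0,-0.005,-0.028],"delta_rot": [0,0,0]},{"gripper": 1,"linear": [0,-0.005,-0.028],"delta_rot": [0,0,0]}])

```text
clock: 22.95
position: [0.5234, -0.2291, 0.073]
ee_rot: [-0.001, 0.999, 0.044, -0.002]
contact_force: [-0.8, -0.2, -0.9]
width: 0.0164
gripper_force: 39.3
```

Emit:
send_rows(increments=[{"gripper": 1,"linear": [0,0,-0.004],"delta_rot": [0,0,0]},{"gripper": 1,"linear": [0,0,-0.008],"delta_rot": [0,0,0]},{"gripper": 1,"linear": [0,0,-0.008],"delta_rot": [0,0,0]}])

```text
clock: 23.25
position: [0.5244, -0.2296, 0.0664]
ee_rot: [-0.0, 0.999, 0.044, -0.0]
contact_force: [-0.0, 0.8, -1.5]
width: 0.0163
gripper_force: 39.3
```

Emit:
send_rows(increments=[{"gripper": 1,"linear": [0,0,-0.001],"delta_rot": [0,0,0]},{"gripper": 0.2,"linear": [0,0,-0.001],"delta_rot": [0,0,0]},{"gripper": 0.2,"linear": [0,0,-0.001],"delta_rot": [0,0,0]},{"gripper": 0.2,"linear": [0,0,-0.001],"delta_rot": [0,0,0]},{"gripper": 0.2,"linear": [0,0,0.04],"delta_rot": [0,0,0]},{"gripper": 0.2,"linear": [0,0,0.09],"delta_rot": [0,0,0]},{"gripper": 0.2,"linear": [0,0,0.13],"delta_rot": [0,0,0]},{"gripper": 0.2,"linear": [0.01,0.045,0.13],"delta_rot": [0,0,0]}])

```text
clock: 24.05
position: [0.5385, -0.1907, 0.2037]
ee_rot: [0.005, 0.999, 0.042, 0.006]
contact_force: [1.5, 0.5, 0.7]
width: 0.034
gripper_force: 0.0
```

Emit:
send_rows(increments=[{"gripper": 0.2,"linear": [0.054,0.314,0],"delta_rot": [0,0,0]},{"gripper": 0.2,"linear": [0.054,0.314,0],"delta_rot": [0,0,0]},{"gripper": 0.2,"linear": [0.054,0.314,0],"delta_rot": [0,0,0]},{"gripper": 0.2,"linear": [0.054,0.314,0],"delta_rot": [0,0,0]},{"gripper": 0.2,"linear": [0.054,0.314,0],"delta_rot": [0,0,0]},{"gripper": 0.2,"linear": [0.054,0.314,0],"delta_rot": [0,0,0]},{"gripper": 0.2,"linear": [0.054,0.314,0],"delta_rot": [0,0,0]},{"gripper": 0.2,"linear": [0.054,0.314,0],"delta_rot": [0,0,0]}])

```text
clock: 24.85
position: [0.5888, 0.1324, 0.1968]
ee_rot: [-0.0, 0.999, 0.046, 0.0]
contact_force: [-0.3, -0.0, 0.5]
width: 0.0338
gripper_force: 0.0
```

Emit:
send_rows(increments=[{"gripper": 0.2,"linear": [0,0,-0.02],"delta_rot": [0,0,0]},{"gripper": 0.2,"linear": [0,0,-0.04],"delta_rot": [0,0,0]},{"gripper": 0.2,"linear": [0,0,-0.04],"delta_rot": [0,0,0]}])

```text
clock: 25.15
position: [0.5864, 0.1278, 0.1544]
ee_rot: [0.001, 0.999, 0.044, -0.003]
contact_force: [-0.6, -0.2, -0.5]
width: 0.0345
gripper_force: 0.0
```

```bash
python3 - <<'E'
from h import *
d=grab('top','t8.png'); s=grab('side','s8.png'); q=get_state(); print(q['position'],q['width'])
for n,c in(('top',d),('side',s)):
    m=cv2.inRange(cv2.cvtColor(c['img'],cv2.COLOR_BGR2HSV),(12,90,50),(32,255,255))
    k,L,st,ce=cv2.connectedComponentsWithStats(m)
    for i in range(1,k):
        if 12<st[i][4]<250: print(n,st[i],ce[i].round(1))
for p in[(.535,-.325),(.5245,-.2295)]: print(proj(d,[*p,.088]),proj(s,[*p,.088]))
E
```

```text
[0.58856438 0.12817216 0.15703283] 0.03426631775092239
top [205 222   6   4  14] [207.4 223.7]
top [393 234  11   9  71] [397.9 238. ]
top [354 239   9   9  61] [358.1 243. ]
side [133 131  20   7 108] [142.6 134. ]
side [231 173   6   5  24] [233.7 175.1]
side [207 187   8  13  81] [211.1 193. ]
side [272 271  11  19 168] [277.2 280.3]
side [311 300  12  21 209] [316.9 309.9]
[397.95649539 237.20014503] [317.27484985 301.92683684]
[357.89286543 242.84984746] [276.7898849  273.27505703]
```

Both plugs seated as predicted. Grasp plug C.

Emit:
send_rows(increments=[{"gripper": 0.2,"linear": [0,0,-0.04],"delta_rot": [0,0,0]},{"gripper": 0.2,"linear": [0,0,-0.08],"delta_rot": [0,0,0]},{"gripper": 0.2,"linear": [0,0,-0.095],"delta_rot": [0,0,0]},{"gripper": 0.2,"linear": [0,0,-0.095],"delta_rot": [0,0,0]},{"gripper": 1,"linear": [0,0,-0.095],"delta_rot": [0,0,0]},{"gripper": 1,"linear": [0,0,-0.095],"delta_rot": [0,0,0]},{"gripper": 1,"linear": [0,0,-0.095],"delta_rot": [0,0,0]},{"gripper": 1,"linear": [0,0,-0.095],"delta_rot": [0,0,0]}], newtons=40)

```text
clock: 26.05
position: [0.5898, 0.1293, 0.0635]
ee_rot: [0.0, 0.999, 0.044, 0.002]
contact_force: [-1.0, -1.3, 3.8]
width: 0.0163
gripper_force: 39.3
```

Emit:
send_rows(increments=[{"gripper": 1,"linear": [0,0,0],"delta_rot": [0,0,0]},{"gripper": 1,"linear": [0,0,0],"delta_rot": [0,0,0]}])

```text
clock: 26.25
position: [0.5897, 0.1293, 0.0635]
ee_rot: [0.0, 0.999, 0.044, 0.001]
contact_force: [0.4, -0.2, 6.8]
width: 0.0164
gripper_force: 39.7
```

Emit:
send_rows(increments=[{"gripper": 1,"linear": [0,0,0.05],"delta_rot": [0,0,0]},{"gripper": 1,"linear": [0,0,0.1],"delta_rot": [0,0,0]},{"gripper": 1,"linear": [0,0,0.14],"delta_rot": [0,0,0]},{"gripper": 1,"linear": [-0.017,-0.04,0.14],"delta_rot": [0,0,0]},{"gripper": 1,"linear": [-0.035,-0.08,0.14],"delta_rot": [0,0,0]},{"gripper": 1,"linear": [-0.052,-0.12,0.14],"delta_rot": [0,0,0]},{"gripper": 1,"linear": [-0.07,-0.16,0.14],"delta_rot": [0,0,0]},{"gripper": 1,"linear": [-0.087,-0.2,0.14],"delta_rot": [0,0,0]}])

```text
clock: 27.05
position: [0.5005, -0.0719, 0.202]
ee_rot: [0.0, 0.999, 0.045, 0.0]
contact_force: [-0.2, -1.5, -0.4]
width: 0.0167
gripper_force: 39.2
```

Emit:
send_rows(increments=[{"gripper": 1,"linear": [-0.02,-0.045,0],"delta_rot": [0,0,0]},{"gripper": 1,"linear": [-0.04,-0.09,0],"delta_rot": [0,0,0]},{"gripper": 1,"linear": [-0.06,-0.13,-0.02],"delta_rot": [0,0,0]},{"gripper": 1,"linear": [-0.074,-0.169,-0.06],"delta_rot": [0,0,0]},{"gripper": 1,"linear": [-0.074,-0.169,-0.08],"delta_rot": [0,0,0]},{"gripper": 1,"linear": [-0.074,-0.169,-0.08],"delta_rot": [0,0,0]},{"gripper": 1,"linear": [-0.074,-0.169,-0.08],"delta_rot": [0,0,0]}])

```text
clock: 27.75
position: [0.4277, -0.2394, 0.1221]
ee_rot: [-0.0, 0.999, 0.044, -0.0]
contact_force: [0.4, -0.2, -0.2]
width: 0.0165
gripper_force: 39.3
```

Emit:
send_rows(increments=[{"gripper": 1,"linear": [0,0,-0.01],"delta_rot": [0,0,0]},{"gripper": 1,"linear": [0,0,-0.02],"delta_rot": [0,0,0]},{"gripper": 1,"linear": [0,0,-0.02],"delta_rot": [0,0,0]}])

```text
clock: 28.05
position: [0.4273, -0.2385, 0.1011]
ee_rot: [-0.001, 0.999, 0.045, -0.001]
contact_force: [-0.3, 0.6, 0.2]
width: 0.0167
gripper_force: 39.3
```

Emit:
send_rows(increments=[{"gripper": 1,"linear": [0.001,-0.001,0],"delta_rot": [0,0,0]},{"gripper": 1,"linear": [0.001,-0.001,-0.01],"delta_rot": [0,0,0]},{"gripper": 1,"linear": [0.001,-0.001,-0.02],"delta_rot": [0,0,0]},{"gripper": 1,"linear": [0.001,-0.001,-0.026],"delta_rot": [0,0,0]},{"gripper": 1,"linear": [0.001,-0.001,-0.026],"delta_rot": [0,0,0]}])

```text
clock: 28.55
position: [0.4278, -0.2401, 0.0746]
ee_rot: [-0.001, 0.999, 0.044, -0.001]
contact_force: [0.3, 0.5, 0.4]
width: 0.0165
gripper_force: 39.3
```

Emit:
send_rows(increments=[{"gripper": 1,"linear": [0,0,-0.004],"delta_rot": [0,0,0]},{"gripper": 1,"linear": [0,0,-0.006],"delta_rot": [0,0,0]},{"gripper": 1,"linear": [0,0,-0.006],"delta_rot": [0,0,0]}])

```text
clock: 28.85
position: [0.4286, -0.2407, 0.0697]
ee_rot: [-0.0, 0.999, 0.044, -0.0]
contact_force: [0.8, 0.7, -0.5]
width: 0.0163
gripper_force: 39.3
```

Emit:
send_rows(increments=[{"gripper": 1,"linear": [0,0,-0.002],"delta_rot": [0,0,0]},{"gripper": 0.2,"linear": [0,0,-0.002],"delta_rot": [0,0,0]},{"gripper": 0.2,"linear": [0,0,-0.002],"delta_rot": [0,0,0]},{"gripper": 0.2,"linear": [0,0,-0.002],"delta_rot": [0,0,0]},{"gripper": 0.2,"linear": [0,0,0.04],"delta_rot": [0,0,0]},{"gripper": 0.2,"linear": [0,0,0.09],"delta_rot": [0,0,0]},{"gripper": 0.4,"linear": [0,0,0.12],"delta_rot": [0,0,0]},{"gripper": 1,"linear": [-0.01,0.045,0.12],"delta_rot": [0,0,0]}])

```text
clock: 29.65
position: [0.424, -0.2016, 0.1951]
ee_rot: [0.005, 0.999, 0.042, 0.006]
contact_force: [0.9, 0.6, -0.3]
width: 0.0124
gripper_force: 0.0
```

Emit:
send_rows(increments=[{"gripper": 1,"linear": [-0.01,0.278,0],"delta_rot": [0,0,0]},{"gripper": 1,"linear": [-0.01,0.278,0],"delta_rot": [0,0,0]},{"gripper": 1,"linear": [-0.01,0.278,0],"delta_rot": [0,0,0]},{"gripper": 1,"linear": [-0.01,0.278,0],"delta_rot": [0,0,0]},{"gripper": 1,"linear": [-0.01,0.278,0],"delta_rot": [0,0,0]},{"gripper": 1,"linear": [-0.01,0.278,0],"delta_rot": [0,0,0]},{"gripper": 1,"linear": [-0.01,0.278,0],"delta_rot": [0,0,0]},{"gripper": 1,"linear": [-0.01,0.278,0],"delta_rot": [0,0,0]}])

```text
clock: 30.45
position: [0.4086, 0.0825, 0.19]
ee_rot: [0.0, 0.999, 0.045, 0.0]
contact_force: [0.4, 0.1, 1.2]
width: -0.0002
gripper_force: 0.0
```

```bash
python3 - <<'E'
from h import *
d=grab('top','t9.png'); s=grab('side','s9.png'); q=get_state(); print(q['position'],q['width'])
for n,c in(('top',d),('side',s)):
    m=cv2.inRange(cv2.cvtColor(c['img'],cv2.COLOR_BGR2HSV),(12,90,50),(32,255,255))
    k,L,st,ce=cv2.connectedComponentsWithStats(m)
    for i in range(1,k):
        if 12<st[i][4]<250: print(n,st[i],ce[i].round(1))
for p in[(.535,-.325),(.5245,-.2295),(.4285,-.2405)]: print(proj(d,[*p,.088]),proj(s,[*p,.088]))
a=cv2.resize(d['img'][170:310,180:430],None,fx=2,fy=2); b=cv2.resize(s['img'][130:390,150:400],None,fx=2,fy=2)
a=d['img'][160:310,170:430]; b=s['img'][150:390,190:360]
o=np.zeros((600,800,3),np.uint8); o[:225,:390]=cv2.resize(a,(390,225)); o[:571,395:800]=cv2.resize(b,(405,571),interpolation=cv2.INTER_CUBIC)
cv2.imwrite('pics/n.png',o)
E
```

```text
[0.40879612 0.08148182 0.18993042] -0.00019138542409005826
top [393 234  11   9  72] [398. 238.]
top [354 239   9   9  61] [358.1 243. ]
top [360 280  10   9  69] [364.7 283.8]
side [146 131   7   6  34] [148.6 133.4]
side [231 173   6   5  24] [233.7 175.1]
side [272 271  11  19 169] [277.2 280.4]
side [229 297  12  21 206] [234.3 307.3]
side [311 300  12  21 209] [316.9 309.9]
[397.95649539 237.20014503] [317.27484985 301.92683684]
[357.89286543 242.84984746] [276.7898849  273.27505703]
[364.67824688 283.70742057] [233.6926937  300.10061947]
```

View pics/n.png

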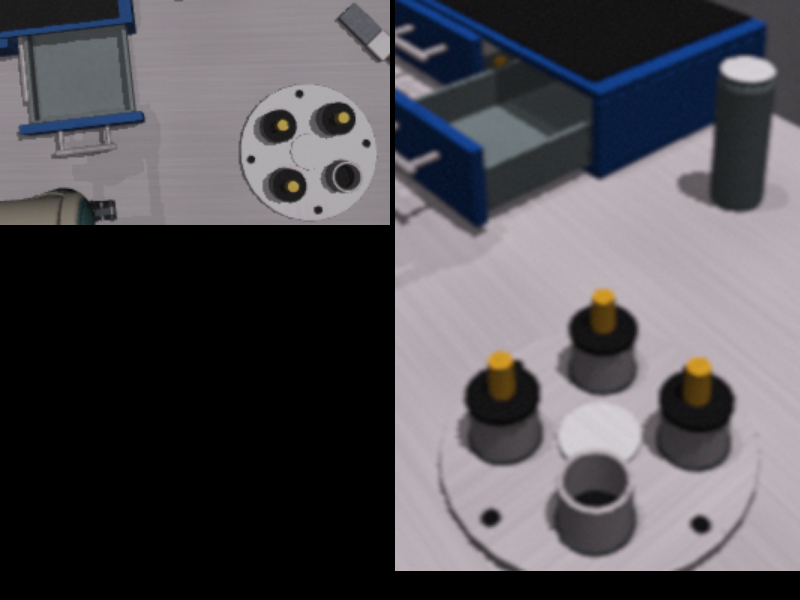

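Three plugs sit flush in their necks, one neck stays empty, the right drawer shows empty, can untouched. Push the right drawer shut.

Emit:
send_rows(increments=[{"gripper": 1,"linear": [0,0,-0.05],"delta_rot": [0,0,0]},{"gripper": 1,"linear": [0,0,-0.1],"delta_rot": [0,0,0]},{"gripper": 1,"linear": [0,0,-0.138],"delta_rot": [0,0,0]},{"gripper": 1,"linear": [0.03,0,-0.138],"delta_rot": [0,0,0]},{"gripper": 1,"linear": [0.055,0,-0.138],"delta_rot": [0,0,0]},{"gripper": 1,"linear": [0.07,0,-0.138],"delta_rot": [0,0,0]},{"gripper": 1,"linear": [0.085,0.001,-0.138],"delta_rot": [0,0,0]},{"gripper": 1,"linear": [0.1,0.002,-0.138],"delta_rot": [0,0,0]}])

```text
clock: 31.35
position: [0.5081, 0.0828, 0.0513]
ee_rot: [-0.0, 0.999, 0.043, -0.002]
contact_force: [-2.7, 1.3, -0.3]
width: -0.0003
gripper_force: 1.0
```

Emit:
send_rows(increments=[{"gripper": 1,"linear": [0.015,0.001,0],"delta_rot": [0,0,0]},{"gripper": 1,"linear": [0.03,0.002,0],"delta_rot": [0,0,0]},{"gripper": 1,"linear": [0.045,0.003,0],"delta_rot": [0,0,0]},{"gripper": 1,"linear": [0.06,0.004,0],"delta_rot": [0,0,0]},{"gripper": 1,"linear": [0.075,0.005,0],"delta_rot": [0,0,0]},{"gripper": 1,"linear": [0.088,0.006,0],"delta_rot": [0,0,0]},{"gripper": 1,"linear": [0.098,0.007,0],"delta_rot": [0,0,0]},{"gripper": 1,"linear": [0.104,0.008,0],"delta_rot": [0,0,0]}])

```text
clock: 32.15
position: [0.6135, 0.0906, 0.0516]
ee_rot: [0.0, 0.999, 0.043, -0.0]
contact_force: [-0.3, -0.7, 0.3]
width: 0.0003
gripper_force: 0.5
```

Emit:
send_rows(increments=[{"gripper": 1,"linear": [0.004,0,0],"delta_rot": [0,0,0]},{"gripper": 1,"linear": [0.008,0,0],"delta_rot": [0,0,0]},{"gripper": 1,"linear": [0.008,0,0],"delta_rot": [0,0,0]}])

```text
clock: 32.45
position: [0.6183, 0.0914, 0.0516]
ee_rot: [0.001, 0.999, 0.044, -0.003]
contact_force: [-4.1, -1.8, 2.5]
width: 0.0
gripper_force: 2.3
```

Emit:
send_rows(increments=[{"gripper": 1,"linear": [0.003,0,0],"delta_rot": [0,0,0]},{"gripper": 1,"linear": [0.004,0,0],"delta_rot": [0,0,0]},{"gripper": 1,"linear": [0.004,0,0],"delta_rot": [0,0,0]}])

```text
clock: 32.75
position: [0.6183, 0.0913, 0.0515]
ee_rot: [0.001, 0.999, 0.045, -0.006]
contact_force: [-11.7, -2.3, 7.5]
width: -0.0001
gripper_force: 5.8
```

Emit:
send_rows(increments=[{"gripper": 1,"linear": [-0.03,0,0],"delta_rot": [0,0,0]},{"gripper": 1,"linear": [-0.07,0,0.02],"delta_rot": [0,0,0]},{"gripper": 1,"linear": [-0.11,0,0.05],"delta_rot": [0,0,0]},{"gripper": 1,"linear": [-0.15,0,0.08],"delta_rot": [0,0,0]},{"gripper": 1,"linear": [-0.19,0,0.11],"delta_rot": [0,0,0]},{"gripper": 1,"linear": [-0.23,-0.01,0.13],"delta_rot": [0,0,0]},{"gripper": 1,"linear": [-0.26,-0.02,0.15],"delta_rot": [0,0,0]},{"gripper": 1,"linear": [-0.26,-0.02,0.15],"delta_rot": [0,0,0]}])

```text
clock: 33.55
position: [0.3621, 0.0719, 0.2044]
ee_rot: [0.0, 0.999, 0.044, 0.002]
contact_force: [0.5, 0.0, -0.4]
width: -0.0
gripper_force: 0.0
```

```bash
python3 - <<'E'
from h import *
d=grab('top'); s=grab('side'); q=get_state(); print(q['position'],q['qd'].round(3))
a=cv2.resize(d['img'][160:280,80:280],None,fx=2,fy=2); b=cv2.resize(s['img'][110:250,130:330],None,fx=2,fy=2)
o=np.zeros((280,800,3),np.uint8); o[:240,:400]=a; o[:,400:]=b
cv2.imwrite('pics/p.png',o)
E
```

```text
[0.36515873 0.07231434 0.2028602 ] [ 0.004  0.048 -0.012  0.001 -0.009  0.001]
```

View pics/p.png

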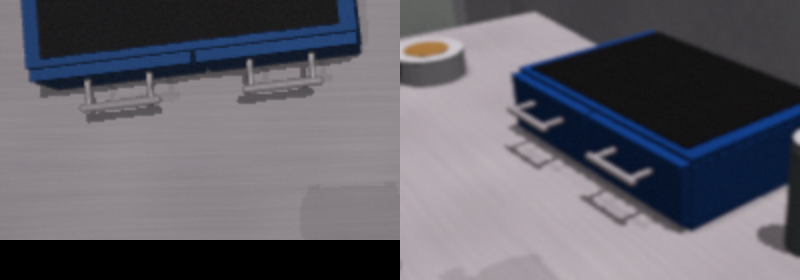

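Both drawer fronts are flush with the chest (bars at crop (120,102) and (283,85)). Handing in.

```bash
python3 -c "
from rig import sign_off
print(sign_off())"
```

```text
the job is handed in; nothing more can be done
None
```

I handed the job in: the tape roll is in the shut left drawer, the three plugs I found are each set in a neck of their own, and the right drawer is shut. The sign-off returned no verdict. The last pictures show both drawers flush and the plugs down on their rims. The can and brush were not touched. The drawer's far back stays hidden under the chest, and I took a small brass spot there for chest hardware rather than a fourth plug.

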